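Right the red dipper on the market scale

TASK

The red dipper is drying mouth-down on the upturned wooden crate. Turn it over and stand it mouth-up in the middle of the steel platform of the scale, ready to be filled and weighed; set it down without dropping it, let go, and leave the blue dipper and the white mug where they are.

Things in the scene. Friction and masses are not known exactly. Their poses are not given: they have to be found in the camera images.
- red_center (a point): Red dipper: flared bowl, sizes in mm, 45 high, mouth 120 across, flat heavy base 76 across, 0.13 to 0.24 kg. Point: on the bowl's axis, half-way up. z points out of the mouth (down at the start). A straight round handle, 16 thick, runs along -x, 57 to 160 from the axis, its centre line 15.5 from the point towards the mouth. Stood on its rim's edge, axis level, and let go, it tips onto its base.
- blue_center (a point): Bystander: a blue dipper, same shape, point and axes. Both lie mouth-down on a fixed wooden crate (in mm: 130 deep, 300 wide, top 60 above the table), 150 from axis to axis, handles sticking out over its front edge towards the robot, their centre lines 67 above the table.
- scale_top (a point): Counter scale, fixed: a grey block with a flat steel platform on top. Sizes in mm. Point: centre of the platform's upper face, 60 above the table. The platform is 180 along x (away from the robot) by 220 along y, z is up; it does not sink under load.
- mug_center (a point): Bystander: a white mug, 90 high, 76 across, upright on the table at the back. Sizes in mm. Point: on its axis, half-way up.
Things that resemble listed ones, but are neither listed nor needed, are in the scene too. Of the things shaped like the part that bears red_center, the red one is meant.

How it is judged:
By the outcome, as a careful person would: the job done as asked, in the order asked, and still so for the second after the job is handed in, with the robot touching nothing.
It also fails if it takes over 45 s, if anything falls off the work surface, if the arm or the gripper's body presses on something with over 40 N, if the wrist force passes 120 N, or if a joint passes its speed limit or range.

ROBOT

A 6-joint arm with a two-finger parallel gripper is mounted at the origin on the work surface. World frame = base frame: x ahead of the robot, y to its left, z up, the work surface at z = 0. Lengths are in m, angles in rad, forces in N, time in s.
With the tool pointing down it reaches from about 0.425 to 0.95 m from the base axis. Payload 3.5 kg.
Tool frame: the origin (TCP) lies midway between the tips of the shut fingers; the grasp point (between the pads) lies 19 mm behind it; z points along the fingers, y is the line along which they close (so a half turn about z gives the same grasp; the last joint's range is limited). The gripper opens to 85 mm and grips with 20 to 120 N. Pads are 22 mm wide; open, the fingers measure 114 mm over their backs; the gripper's body (76 mm by 85 mm) begins 54 mm behind the grasp point. The pads swing forward as they close: fully open they stand 13 mm farther back than shut.
Start: joints at [1.156, 0.286, 1.577, -0, 1.279, -0.15], TCP at [0.177, 0.651, 0.231] pointing down, gripper open.
Joint ranges: [-2.77, 2.77], [-0.9, 2.22], [0.21, 2.48], [-1.53, 4.67], [0.24, 2.81], [-2.84, 2.84]. Speed limits (rad/s): [2.79, 2.79, 3.14, 3.14, 3.14, 3.14].

INTERFACE

Orientations are given as a unit quaternion [x, y, z, w].
In Python, from plant import ctrl gives the robot as it stands. The module is installed in compiled form; this text tells all that it offers.
- The arm moves only by the shell command python3 -m inch 'ROWS' [FORCE]. ROWS is JSON, a list of rows, each a list of 5 numbers: the closure, from 0 (fully open) to 1 (shut), then the shift along the tool's x, y, z in m, then the turn about the tool's z in degrees. A call has 1 to 5 rows; each row is the pose to reach, as a shift and turn from the pose commanded when the call began, along the tool's axes at that moment; what a row does not reach only later rows make up. A row lasts 1/12 s, in which the tool goes at most 41.7 mm and 7.16 degrees, less where a joint would pass 70% of its speed; a pose out of reach is approached as far as the arm can. A call with a gripper value outside its range is refused whole. The fingers move at their own pace and stop on an object; FORCE is the grip in N (left out, the last holds). Time passes only in rows, so rows that repeat a pose let the fingers close. It gives the time, the measured TCP pose, the force, the opening and the grip force at its end, in the units of the state.
- ctrl.get_state(): the state, without advancing time (a new reading comes with each control period).
- ctrl.read_camera(name): name is "scene" or "top" or "wrist"; returns a dict with "pixels" (480x640x3 uint8, red, green, blue), "depth" (480x640 float32, m along the optical axis (not along the pixel's ray), 0 where there is no reading), "fx", "fy", "cx", "cy" (pixels), "D" ([k1, k2, p1, p2, k3] as OpenCV has them; the pictures are not rectified), "xyz" and "rotation" of the camera in the world; the wrist camera has in their place "mount" (4x4, takes a point from camera to tool coordinates, whose origin is the TCP and whose axes are the flange's). Camera axes: x right, y down, z forward; pixel columns grow to the right and rows downward; lengths in m; the calibration is good to about 2 mm. A picture is of the moment at which its call begins: read the wrist's pose just before it.
- ctrl.sign_off(): hands the job in; it is judged then, once.
Trained networks look in a picture, given as the dict that the camera call returned (one of the last four; its "shot" number tells which), for a name from the list of things; names that differ only in an ending like _2 or _b are one class to them, and where a whole thing is asked for, a point or a joint stands for the part that bears it (a point fixed in the world has none). Each returns a list of dicts, best first, with "score" (0 to 1); they miss things now and then, are a little off and sometimes report something else, mostly with a low value. They report only what shows in the picture. A call takes as long as a camera call. They do not tell look-alikes from the thing itself.
- ctrl.spot_in(query, picture): "at" ([column, row] in pixels, amid what is visible of it).
- ctrl.tip_of(query, picture): "at" ([column, row] in pixels: a listed point, or the origin of a listed thing).
The state is a dict: "time": time; "qpos": joint angles; "dq": joint speeds; "joint_efforts": joint torques, N m; "eef_pos": TCP position; "tcp_rot": TCP orientation; "contact_force": force on the tool from outside, world axes, zero at the start; "wrist_torque": the same for the moment, N m; "opening": opening from 0.0 (shut) to 1.0 (fully open); "finger_force": force on a finger pad.
Only numpy, scipy, OpenCV 4.12 (cv2) and the standard library are available. Lean on these libraries where they do the work, as an engineer would, in place of code of your own. Each camera call takes 0.05 s, during which the arm holds its last target. There are 200 camera calls.

## Working session

There is one attempt and no reset: what is moved stays moved. The work goes in short steps, Python scripts to look and compute and a shell command to move; the robot and the scene stay as the last step left them, time stands still between calls to the robot, and variables do not carry over. Pictures are saved under pics/ and viewed, at most 10 in all, crops included, and the job is handed in when it is done.

```bash
mkdir -p pics; cat > h.py <<'E'
import numpy as np, cv2
from plant import ctrl
from scipy.spatial.transform import Rotation as R
def pose(c, st=None):
    if "mount" in c:
        T=np.eye(4); T[:3,:3]=R.from_quat(st["tcp_rot"]).as_matrix(); T[:3,3]=st["eef_pos"]
        return T@np.array(c["mount"])
    T=np.eye(4); r=np.array(c["rotation"])
    T[:3,:3]=r if r.shape==(3,3) else R.from_quat(r).as_matrix(); T[:3,3]=c["xyz"]; return T
def ray(c,uv,st=None):
    K=np.array([[c["fx"],0,c["cx"]],[0,c["fy"],c["cy"]],[0,0,1]])
    n=cv2.undistortPoints(np.array(uv,float).reshape(-1,1,2),K,np.array(c["D"])).reshape(-1,2)
    T=pose(c,st); return T, np.c_[n,np.ones(len(n))]
def atdepth(c,uv,st=None):
    T,n=ray(c,uv,st); uv=np.array(uv).reshape(-1,2).round().astype(int)
    d=c["depth"][uv[:,1],uv[:,0]]; return (n*d[:,None])@T[:3,:3].T+T[:3,3]
def atz(c,uv,z,st=None):
    T,n=ray(c,uv,st); w=n@T[:3,:3].T; s=(z-T[2,3])/w[:,2]; return T[:3,3]+w*s[:,None]
def save(c,name): cv2.imwrite("pics/"+name+".png",c["pixels"][:,:,::-1])
E
python3 - <<'E'
from h import *
np.set_printoptions(precision=3,suppress=True)
s=ctrl.get_state(); print(s["time"],s["tcp_rot"],s["eef_pos"])
for cam in ["top","scene"]:
    c=ctrl.read_camera(cam); save(c,cam+"0"); print(cam,c["xyz"],np.array(c["rotation"]).tolist())
    for q in ["red_center","scale_top","mug_center"]:
        for d in ctrl.tip_of(q,c):
            print(q,round(d["score"],2),np.round(d["at"],1),atdepth(c,d["at"])[0])
E
```

```text
0.0 [ 0.132  0.991 -0.001 -0.   ] [0.176 0.651 0.23 ]
top [ 0.409 -0.029  1.165] [-0.6973945910339068, 0.7144362546183912, -0.02913015904721546, 0.04871402587940423]
red_center 0.79 [252.9 181.1] [0.636 0.144 0.103]
red_center 0.78 [185.1 349.1] [0.299 0.299 0.046]
red_center 0.77 [354.6 310. ] [ 0.374 -0.053  0.044]
scale_top 0.85 [434.  213.8] [ 0.566 -0.222  0.057]
mug_center 0.76 [278.2 120.3] [0.793 0.103 0.004]
scene [1.296 0.422 0.789] [0.4470349695359508, 0.7790458274005024, -0.3773620152246997, -0.2254889005858417]
red_center 0.95 [473.  258.1] [0.329 0.312 0.042]
red_center 0.92 [328.7 228.9] [ 0.407 -0.042  0.045]
red_center 0.62 [357.  298.2] [0.649 0.153 0.1  ]
scale_top 0.79 [229.4 230.7] [ 0.559 -0.243  0.059]
mug_center 0.72 [298.3 348.7] [0.808 0.113 0.086]
```

View pics/top0.png

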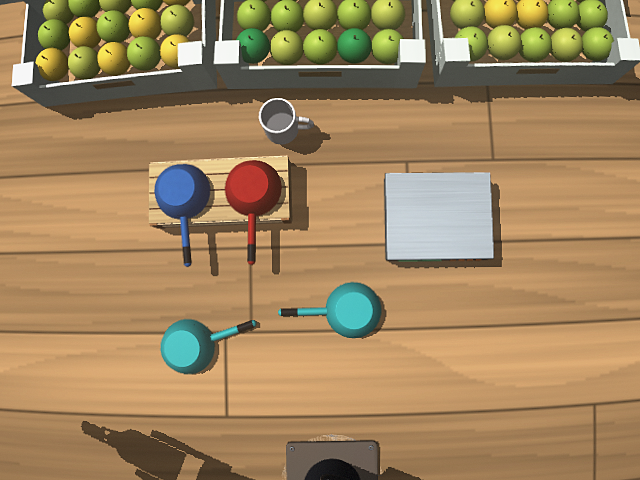

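View pics/scene0.png

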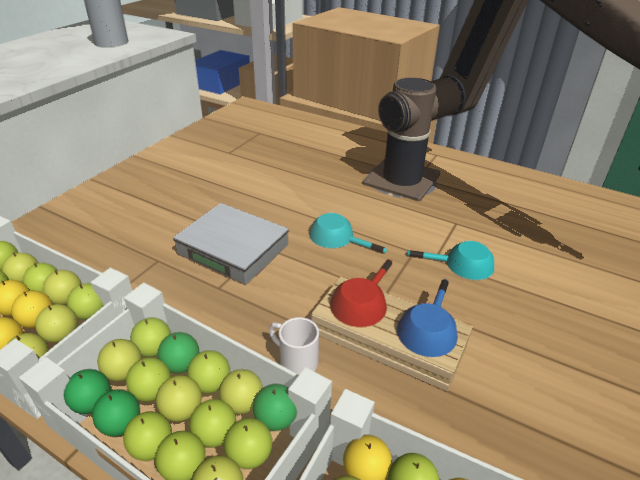

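Top image: the candidates for the wanted dipper are red (253,187), blue (182,191), and two teal ones at (188,346) and (354,310). By the description it is the red one on the crate, with its handle running down to (251,263). The scale's platform is at (440,216) and the mug at (278,120). The scene view agrees, with red at (358,300).

```bash
python3 - <<'E'
from h import *
np.set_printoptions(precision=4,suppress=True)
c=ctrl.read_camera("top")
im=c["pixels"]; cv2.imwrite("pics/crop_red.png",cv2.resize(im[140:290,140:310,::-1],None,fx=3.5,fy=3.5))
hsv=cv2.cvtColor(im,cv2.COLOR_RGB2HSV).astype(int)
red=((hsv[...,0]<8)|(hsv[...,0]>172))&(hsv[...,1]>150)&(hsv[...,2]>50)
v,u=np.nonzero(red); k=(abs(u-252)<45)&(v>150)&(v<280); P=atdepth(c,np.c_[u[k],v[k]])
uu,vv=u[k],v[k]
print(k.sum(),P.min(0),P.max(0))
top=P[P[:,2]>0.1]; print("base top",len(top),(top.min(0)+top.max(0))/2,top.max(0)-top.min(0))
h=(vv>=218)&(vv<=262); Q=atz(c,np.c_[uu[h],vv[h]],0.070); b=np.polyfit(Q[:,0],Q[:,1],1)
print("handle y=",b,"x",Q[:,0].min(),Q[:,0].max(), "yaw deg",np.degrees(np.arctan(b[0])))
# platform by depth
vv,uu=np.mgrid[150:290,370:510]; A=atdepth(c,np.c_[uu.ravel(),vv.ravel()])
m=abs(A[:,2]-0.058)<0.012; r=cv2.minAreaRect(A[m][:,:2].astype(np.float32)); print("platform",r,A[m][:,2].mean())
E
```

```text
2657 [ 0.4091 -0.0289  0.0575] [0.6874 0.2125 1.1653]
base top 1424 [0.5423 0.084  0.6327] [0.2665 0.2259 1.0653]
handle y= [-0.0229  0.1659] x 0.47541757327637757 0.5659054744386198 yaw deg -1.3121928833431475
platform ((0.5630007386207581, -0.23253688216209412), (0.2211814969778061, 0.18292182683944702), 89.11418151855469) 0.05973026192422628
```

View pics/crop_red.png

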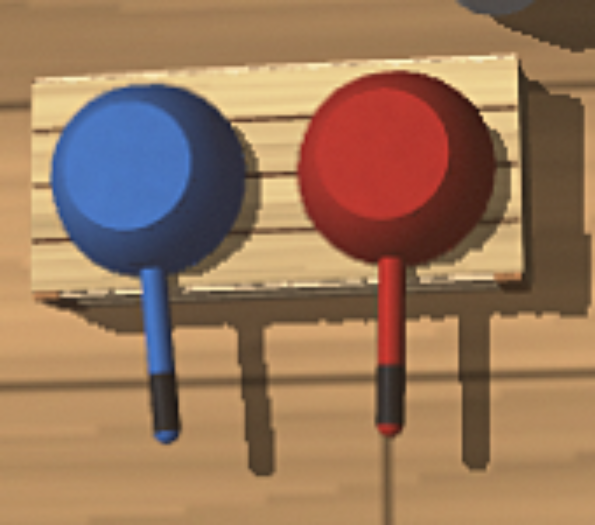

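The close crop shows the red bowl, with its base up, and a straight handle with a black band whose tip is at about (390,430) in the crop. It is the right one, and the blue handle is well clear. The numbers fit: axis near (0.635, 0.152), base top near 0.103, platform centre (0.563, -0.233) at 0.060.

The tool can only turn about the vertical. I will pinch the handle's end gently and lift, so the bowl swings down in the pinch. Then I stand it on its rim on the scale and lay it over onto its base.

```bash
python3 -m inch '[[0,-0.036,-0.033,0.01,-3],[0,-0.072,-0.066,0.02,-8],[0,-0.10,-0.095,0.025,-13.9],[0,-0.13,-0.12,0.03,-13.9],[0,-0.15,-0.137,0.03,-13.9]]' 20
python3 -m inch '[[0,0,0,0,0]]'
```

```text
time: 0.87
eef_pos: [0.2857, 0.4778, 0.2002]
tcp_rot: [0.011, 1.0, -0.001, -0.0]
contact_force: [0.5, 0.9, 0.2]
opening: 1.002
finger_force: 0.0
time: 0.95
eef_pos: [0.2882, 0.4752, 0.2004]
tcp_rot: [0.014, 1.0, -0.002, 0.0]
contact_force: [0.7, 0.5, -0.4]
opening: 0.999
finger_force: 0.0
```

```bash
python3 -m inch '[[0,-0.02,-0.032,0,0],[0,-0.04,-0.064,0.01,0],[0,-0.06,-0.096,0.02,0],[0,-0.08,-0.128,0.02,0],[0,-0.10,-0.158,0.02,0]]'
python3 -m inch '[[0,-0.02,-0.032,0,0],[0,-0.04,-0.064,0,0],[0,-0.06,-0.096,0.01,0],[0,-0.08,-0.128,0.02,0],[0,-0.11,-0.157,0.03,0]]'
python3 -m inch '[[0,0,0,0,0],[0,0,0,0,0]]'
python3 - <<'E'
from h import *
np.set_printoptions(precision=4,suppress=True)
s=ctrl.get_state(); c=ctrl.read_camera("wrist"); save(c,"w1")
print(s["eef_pos"],s["tcp_rot"],s["qpos"])
hsv=cv2.cvtColor(c["pixels"],cv2.COLOR_RGB2HSV).astype(int)
red=((hsv[...,0]<8)|(hsv[...,0]>172))&(hsv[...,1]>150)&(hsv[...,2]>50)
v,u=np.nonzero(red); Q=atz(c,np.c_[u,v],0.067,s); P=atdepth(c,np.c_[u,v],s)
k=(P[:,2]<0.085)&(P[:,2]>0.05)&(Q[:,0]<0.56); print(k.sum(),len(u))
b=np.polyfit(P[k,0],P[k,1],1); print(b,P[k].min(0),P[k].max(0))
E
```

```text
time: 1.37
eef_pos: [0.382, 0.3184, 0.1809]
tcp_rot: [0.011, 1.0, -0.0, -0.0]
contact_force: [0.5, 0.8, 0.4]
opening: 0.997
finger_force: 0.0
time: 1.78
eef_pos: [0.4877, 0.1599, 0.1518]
tcp_rot: [0.011, 1.0, 0.0, 0.0]
contact_force: [0.2, 1.7, -0.4]
opening: 0.999
finger_force: 0.0
time: 1.95
eef_pos: [0.4885, 0.16, 0.1512]
tcp_rot: [0.013, 1.0, 0.0, -0.001]
contact_force: [-0.6, -0.5, 0.6]
opening: 0.998
finger_force: 0.0
[0.4885 0.16   0.1512] [ 0.013   0.9999  0.0001 -0.0005] [ 0.1188  0.0136  2.0374  0.0004  1.0916 -1.4262]
1842 9665
[-0.0175  0.1609] [0.4688 0.1434 0.0685] [0.5586 0.1597 0.0776]
```

View pics/w1.png

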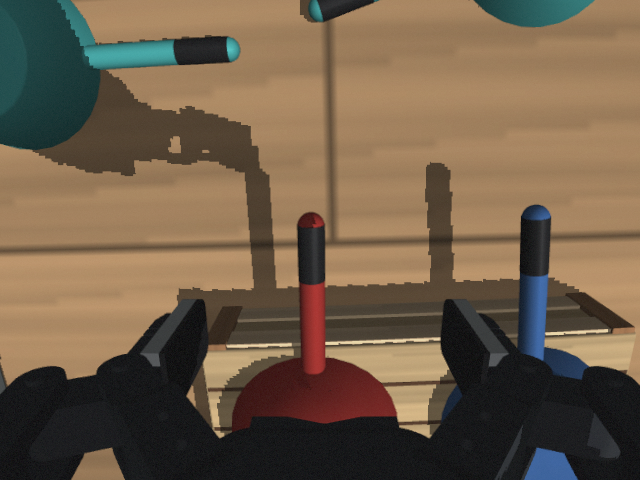

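The wrist view shows the red handle between the open fingers, its tip at (311,215). The blue handle, tip at (536,210), is well outside the right finger. I shift about 7 mm to the side, go down and close gently.

```bash
python3 -m inch '[[0,0,-0.007,0.03,0],[0,0,-0.007,0.065,0],[0,0,-0.007,0.095,0],[0,0,-0.007,0.105,0],[0.6,0,-0.007,0.105,0]]' 20
python3 -m inch '[[0.7,0,0,0,0],[0.85,0,0,0,0],[1,0,0,0,0],[1,0,0,0,0],[1,0,0,0,0]]' 20
```

```text
time: 2.42
eef_pos: [0.4845, 0.1552, 0.0441]
tcp_rot: [0.01, 1.0, -0.0, -0.003]
contact_force: [-1.0, -0.2, 0.4]
opening: 0.883
finger_force: 0.0
time: 2.83
eef_pos: [0.4886, 0.1543, 0.0481]
tcp_rot: [0.011, 1.0, 0.0, 0.001]
contact_force: [-0.6, -1.1, 1.7]
opening: 0.177
finger_force: 20.4
```

```bash
python3 -m inch '[[1,0,0,-0.01,0],[1,0,0,-0.02,0],[1,0,0,-0.03,0],[1,0,0,-0.04,0],[1,0,0,-0.05,0]]' 20
python3 -m inch '[[1,0,0,0,0],[1,0,0,0,0]]'
python3 - <<'E'
from h import *
c=ctrl.read_camera("scene"); cv2.imwrite("pics/s1.png",cv2.resize(c["pixels"][180:400,240:500,::-1],None,fx=2.5,fy=2.5)); print(ctrl.get_state()["wrist_torque"])
E
```

```text
time: 3.25
eef_pos: [0.4876, 0.1543, 0.098]
tcp_rot: [0.011, 1.0, 0.0, 0.0]
contact_force: [0.9, 0.1, -1.4]
opening: 0.183
finger_force: 20.0
time: 3.42
eef_pos: [0.4882, 0.1543, 0.0978]
tcp_rot: [0.011, 1.0, 0.0, 0.001]
contact_force: [0.0, 0.1, -0.6]
opening: 0.177
finger_force: 20.1
[ 0.05994394  0.06060153 -0.01106517]
```

View pics/s1.png

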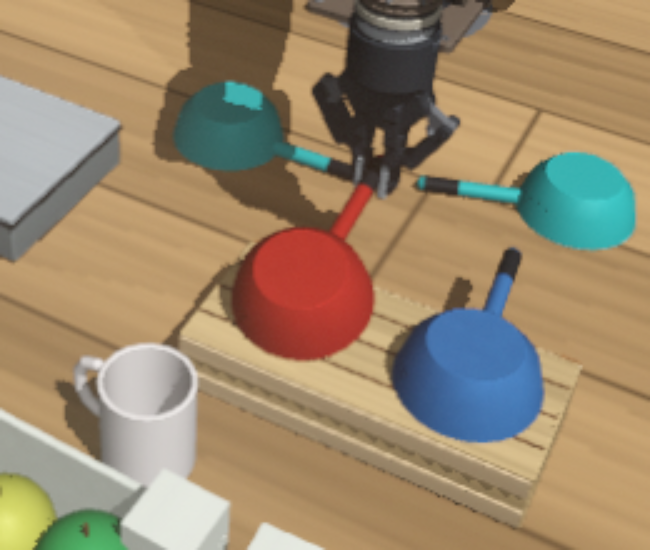

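The dipper turns in the pinch: the far rim stays on the crate while the handle rises (crop: bowl (303,290), fingers (378,180)). I keep lifting straight up.

```bash
python3 -m inch '[[1,0,0,-0.02,0],[1,0,0,-0.04,0],[1,0,0,-0.06,0],[1,0,0,-0.08,0],[1,0,0,-0.10,0]]'
python3 -m inch '[[1,0,0,-0.02,0],[1,0,0,-0.045,0],[1,0,0,-0.07,0],[1,0,0,-0.095,0],[1,0,0,-0.12,0]]'
python3 -m inch '[[1,0,0,0,0],[1,0,0,0,0],[1,0,0,0,0],[1,0,0,0,0]]'
python3 - <<'E'
from h import *
c=ctrl.read_camera("scene"); cv2.imwrite("pics/s2.png",cv2.resize(c["pixels"][120:400,200:500,::-1],None,fx=2,fy=2)); print(ctrl.get_state()["wrist_torque"])
E
```

```text
time: 3.88
eef_pos: [0.4866, 0.1541, 0.1963]
tcp_rot: [0.011, 1.0, -0.0, -0.001]
contact_force: [-0.4, -0.1, -2.0]
opening: 0.177
finger_force: 21.4
time: 4.3
eef_pos: [0.4868, 0.1542, 0.3165]
tcp_rot: [0.011, 1.0, -0.0, -0.001]
contact_force: [1.8, -0.2, -1.9]
opening: 0.175
finger_force: 21.4
time: 4.63
eef_pos: [0.4864, 0.1541, 0.3136]
tcp_rot: [0.011, 1.0, -0.0, -0.003]
contact_force: [0.6, 0.1, -1.0]
opening: 0.18
finger_force: 21.4
[ 0.04178735  0.17364816 -0.01645745]
```

View pics/s2.png

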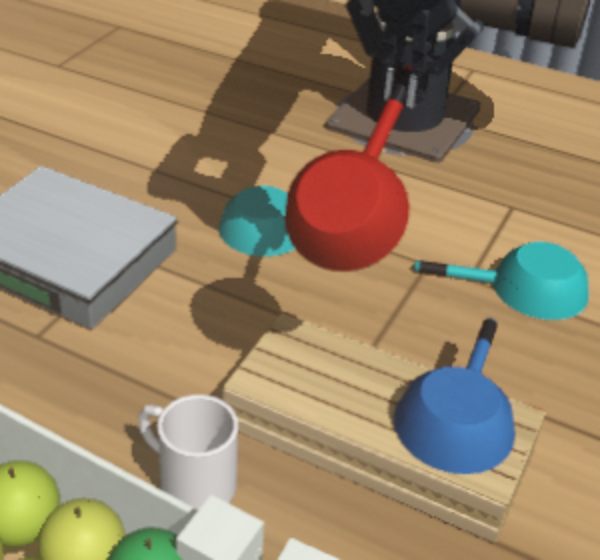

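The dipper hangs by friction, tilted down with its base facing up and away (crop: bowl (347,210), pinch (410,85)). It has not swung fully, so I will finish the turn by rolling the rim on the platform. I measure the tilt first.

```bash
cat >> h.py <<'E'
def redfit(c):
    """handle tilt (deg below horizontal), centre, from the red base face"""
    hsv=cv2.cvtColor(c["pixels"],cv2.COLOR_RGB2HSV).astype(int)
    red=((hsv[...,0]<8)|(hsv[...,0]>172))&(hsv[...,1]>150)&(hsv[...,2]>50)
    n,l,st,_=cv2.connectedComponentsWithStats(red.astype(np.uint8)); k=1+np.argmax(st[1:,4])
    v,u=np.nonzero(cv2.erode((l==k).astype(np.uint8),np.ones((3,3)))); P=atdepth(c,np.c_[u,v])
    best=None; rng=np.random.default_rng(0)
    for _ in range(400):
        a=P[rng.choice(len(P),3,replace=False)]; nn=np.cross(a[1]-a[0],a[2]-a[0]); q=np.linalg.norm(nn)
        if q<2e-4: continue
        nn/=q; m=abs((P-a[0])@nn)<0.0015
        if best is None or m.sum()>best.sum(): best=m
    B=P[best]; m=B.mean(0); nn=np.linalg.svd(B-m,full_matrices=False)[2][2]
    nn*=np.sign(nn@(np.array(c["xyz"])-m)); return P,B,m,nn
E
python3 - <<'E'
from h import *
np.set_printoptions(precision=3,suppress=True)
c=ctrl.read_camera("scene"); P,B,m,n=redfit(c); print(len(P),len(B),m,n,"centre",m-0.0225*n,B.max(0)-B.min(0))
E
```

```text
2820 946 [0.625 0.153 0.283] [0.565 0.021 0.825] centre [0.612 0.152 0.265] [0.066 0.08  0.047]
```

```bash
python3 -m inch '[[1,-0.004,-0.006,0,4],[1,-0.009,-0.015,0,10],[1,-0.015,-0.024,0,16],[1,-0.021,-0.034,0,23],[1,-0.027,-0.044,0,30]]'
python3 -m inch '[[1,-0.009,-0.005,0,6],[1,-0.018,-0.010,0,12],[1,-0.027,-0.015,0,18],[1,-0.036,-0.020,0,24],[1,-0.0456,-0.025,0,30]]'
python3 -m inch '[[1,-0.012,0,0,7],[1,-0.024,0,0,14],[1,-0.036,0,0,20],[1,-0.046,0,0,26],[1,-0.052,0.001,0,30]]'
python3 -m inch '[[1,0,0,0,0],[1,0,0,0,0],[1,0,0,0,0]]'
python3 - <<'E'
from h import *
np.set_printoptions(precision=3,suppress=True)
s=ctrl.get_state();print(s["qpos"],s["eef_pos"],R.from_quat(s["tcp_rot"]).as_matrix())
c=ctrl.read_camera("scene"); P,B,m,n=redfit(c); print(len(P),len(B),m,n,"centre",m-0.0225*n,B.max(0)-B.min(0))
c=ctrl.read_camera("top"); P,B,m,n=redfit(c); print(len(P),len(B),m,n,"centre",m-0.0225*n,B.max(0)-B.min(0))
E
```

```text
time: 5.15
eef_pos: [0.5133, 0.1094, 0.3153]
tcp_rot: [0.272, 0.962, -0.0, -0.001]
contact_force: [0.4, 0.3, -1.9]
opening: 0.178
finger_force: 21.4
time: 5.57
eef_pos: [0.5394, 0.0643, 0.3152]
tcp_rot: [0.512, 0.859, -0.0, -0.001]
contact_force: [-0.7, 0.3, -0.3]
opening: 0.176
finger_force: 21.4
time: 5.98
eef_pos: [0.5655, 0.0187, 0.3152]
tcp_rot: [0.717, 0.697, -0.0, -0.001]
contact_force: [0.4, -0.2, -0.6]
opening: 0.176
finger_force: 21.4
time: 6.23
eef_pos: [0.5651, 0.0199, 0.3159]
tcp_rot: [0.714, 0.7, -0.0, -0.001]
contact_force: [-0.3, 0.0, -1.0]
opening: 0.179
finger_force: 21.4
[-0.144 -0.009  1.751  0.     1.4   -0.124] [0.565 0.02  0.316] [[ 0.02   1.    -0.001]
 [ 1.    -0.02   0.001]
 [ 0.001 -0.001 -1.   ]]
1119 240 [ 0.592 -0.072  0.292] [0.519 0.354 0.778] centre [ 0.58  -0.08   0.274] [0.047 0.056 0.032]
2595 735 [ 0.568 -0.114  0.289] [-0.001 -0.534  0.846] centre [ 0.568 -0.101  0.27 ] [0.076 0.064 0.041]
```

The top camera gives a 32° tilt, with the bowl centred at x 0.568. The far rim will touch the platform near y = -0.149, which is where I want it. I lower and feel for contact.

```bash
python3 -m inch '[[1,0,-0.005,0.02,0],[1,0,-0.005,0.05,0],[1,0,-0.005,0.085,0],[1,0,-0.005,0.115,0],[1,0,-0.005,0.138,0]]'
python3 -m inch '[[1,0,0,0.006,0],[1,0,0,0.012,0],[1,0,0,0.018,0],[1,0,0,0.022,0],[1,0,0,0.024,0]]'
python3 - <<'E'
from h import *
np.set_printoptions(precision=3,suppress=True)
s=ctrl.get_state();print(s["eef_pos"],s["contact_force"],s["wrist_torque"])
c=ctrl.read_camera("top"); P,B,m,n=redfit(c); print(len(P),len(B),m,n,"centre",m-0.0225*n)
E
```

```text
time: 6.75
eef_pos: [0.5589, 0.0203, 0.1758]
tcp_rot: [0.714, 0.7, -0.001, -0.001]
contact_force: [0.1, 0.6, -2.1]
opening: 0.18
finger_force: 21.4
time: 7.17
eef_pos: [0.562, 0.0198, 0.157]
tcp_rot: [0.715, 0.699, 0.002, 0.002]
contact_force: [0.1, 2.3, 3.2]
opening: 0.179
finger_force: 21.7
[0.562 0.02  0.157] [0.095 2.314 3.162] [ 0.134  0.078 -0.036]
1751 499 [ 0.566 -0.113  0.132] [ 0.001 -0.558  0.83 ] centre [ 0.566 -0.1    0.113]
```

```bash
python3 -m inch '[[1,-0.0134,0,-0.0156,0],[1,-0.0285,0,-0.0307,0],[1,-0.0451,0,-0.0442,0],[1,-0.063,0,-0.0558,0],[1,-0.0821,0,-0.0656,0]]'
python3 -m inch '[[1,0,0,0,0]]'
python3 - <<'E'
from h import *
np.set_printoptions(precision=3,suppress=True)
s=ctrl.get_state();print(s["eef_pos"],s["contact_force"],s["wrist_torque"])
for k in ("top","scene"):
    c=ctrl.read_camera(k); P,B,m,n=redfit(c); print(len(P),len(B),m,n,"centre",m-0.0225*n)
    cv2.imwrite("pics/a_%s.png"%k,cv2.resize(c["pixels"][100:300,150:450,::-1],None,fx=2.5,fy=2.5))
E
```

```text
time: 7.63
eef_pos: [0.559, -0.0634, 0.222]
tcp_rot: [0.715, 0.699, 0.0, 0.001]
contact_force: [0.6, 0.1, -1.4]
opening: 0.179
finger_force: 21.7
time: 7.72
eef_pos: [0.5602, -0.066, 0.2238]
tcp_rot: [0.716, 0.698, 0.001, 0.004]
contact_force: [0.1, 0.1, -1.4]
opening: 0.18
finger_force: 21.8
[ 0.56  -0.066  0.224] [ 0.056  0.051 -1.377] [ 0.263 -0.024 -0.039]
1547 581 [ 0.563 -0.193  0.189] [ 0.005 -0.601  0.799] centre [ 0.563 -0.18   0.171]
750 185 [ 0.595 -0.159  0.186] [0.745 0.066 0.664] centre [ 0.578 -0.161  0.171]
```

View pics/a_scene.png

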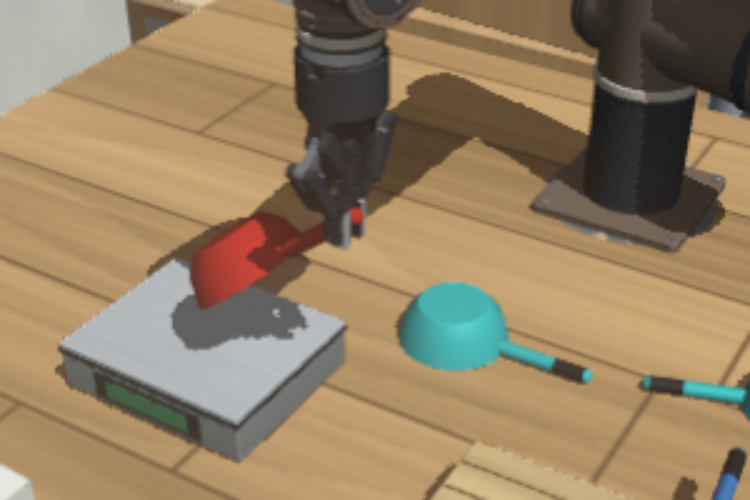

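The grip friction held the angle: the crop shows the dipper lifted clear of the platform, still at a 37° tilt, bowl (240,260). Lifting and rim contact alone will not turn it further. I back off to the +y side of the scale, lower the bowl beside it and advance. The scale's fixed edge then holds the bowl while the grip moves over it, until the handle is upright.

```bash
python3 -m inch '[[1,0.015,0,0,0],[1,0.04,0,0,0],[1,0.07,0,0,0],[1,0.10,0,0,0],[1,0.124,0,0,0]]'
python3 -m inch '[[1,0,0,0.015,0],[1,0,0,0.04,0],[1,0,0,0.065,0],[1,0,0,0.082,0],[1,0,0,0.09,0]]'
python3 - <<'E'
from h import *
np.set_printoptions(precision=3,suppress=True)
s=ctrl.get_state();print(s["eef_pos"],s["contact_force"],s["wrist_torque"])
c=ctrl.read_camera("top"); P,B,m,n=redfit(c); print(len(P),len(B),m,n,"centre",m-0.0225*n)
E
```

```text
time: 8.23
eef_pos: [0.5603, 0.0643, 0.2191]
tcp_rot: [0.714, 0.7, -0.0, -0.001]
contact_force: [-0.3, -0.8, -1.0]
opening: 0.176
finger_force: 21.7
time: 8.65
eef_pos: [0.5584, 0.0629, 0.126]
tcp_rot: [0.714, 0.7, -0.002, -0.003]
contact_force: [-0.7, -0.2, -2.9]
opening: 0.181
finger_force: 21.8
[0.558 0.063 0.126] [-0.713 -0.157 -2.872] [ 0.14  -0.022  0.04 ]
1774 495 [ 0.56  -0.063  0.09 ] [-0.005 -0.623  0.783] centre [ 0.56  -0.049  0.072]
```

```bash
python3 -m inch '[[1,-0.0175,0,-0.004,0],[1,-0.03,0,-0.016,0],[1,-0.04,0,-0.031,0],[1,-0.051,0,-0.043,0],[1,-0.0615,0,-0.053,0]]'
python3 - <<'E'
from h import *
np.set_printoptions(precision=3,suppress=True)
s=ctrl.get_state();print(s["eef_pos"],s["contact_force"],s["wrist_torque"])
c=ctrl.read_camera("top"); P,B,m,n=redfit(c); print(len(P),len(B),m,n,"centre",m-0.0225*n)
E
```

```text
time: 9.12
eef_pos: [0.5609, -0.0008, 0.1863]
tcp_rot: [0.715, 0.699, 0.001, 0.001]
contact_force: [-0.6, 0.3, -2.0]
opening: 0.179
finger_force: 23.2
[ 0.561 -0.001  0.186] [-0.58   0.337 -1.953] [ 0.379 -0.007 -0.01 ]
518 146 [ 0.531 -0.064  0.134] [-0.564  0.095  0.821] centre [ 0.544 -0.066  0.115]
```

```bash
python3 -m inch '[[1,-0.014,0,-0.009,0],[1,-0.03,0,-0.017,0],[1,-0.047,0,-0.024,0],[1,-0.066,0,-0.029,0],[1,-0.084,0,-0.031,0]]'
python3 -m inch '[[1,-0.01,0,-0.002,0],[1,-0.018,0,-0.003,0],[1,-0.018,0,-0.003,0]]'
python3 - <<'E'
from h import *
np.set_printoptions(precision=3,suppress=True)
s=ctrl.get_state();print(s["eef_pos"],s["contact_force"],s["wrist_torque"])
c=ctrl.read_camera("scene"); P,B,m,n=redfit(c); print(len(P),len(B),m,n)
cv2.imwrite("pics/b_scene.png",cv2.resize(c["pixels"][100:300,150:450,::-1],None,fx=2.5,fy=2.5))
E
```

```text
time: 9.58
eef_pos: [0.5611, -0.0836, 0.2219]
tcp_rot: [0.715, 0.699, 0.004, 0.003]
contact_force: [-2.0, 5.9, 19.4]
opening: 0.181
finger_force: 29.3
time: 9.83
eef_pos: [0.5604, -0.1037, 0.2243]
tcp_rot: [0.716, 0.699, 0.003, 0.004]
contact_force: [-3.1, 3.2, 14.0]
opening: 0.174
finger_force: 28.3
[ 0.56  -0.104  0.224] [-3.082  3.184 14.026] [0.767 0.489 0.067]
1118 124 [ 0.563 -0.1    0.124] [-0.061  0.997 -0.052]
```

View pics/b_scene.png

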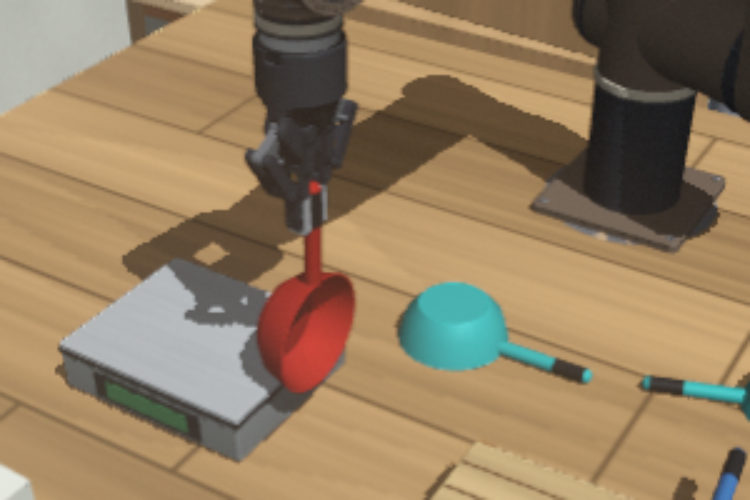

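The crop shows the handle upright, tip (315,188), and the bowl at (310,330) with its mouth towards +y, resting against the scale's edge. The turn worked, and 14 N is pressing on the edge. I lift to unload and measure how the handle sits in the pinch.

```bash
python3 -m inch '[[1,0,0,-0.01,0],[1,0,0,-0.025,0],[1,0,0,-0.04,0],[1,0,0,-0.052,0],[1,0,0,-0.06,0]]' 20
python3 -m inch '[[1,0,0,0,0],[1,0,0,0,0]]'
python3 - <<'E'
from h import *
np.set_printoptions(precision=3,suppress=True)
s=ctrl.get_state();print(s["eef_pos"],s["contact_force"],s["wrist_torque"])
c=ctrl.read_camera("scene"); P,B,m,n=redfit(c); print(len(P),len(B),m,n)
k=(P[:,0]>0.45)&(P[:,0]<0.7)&(P[:,1]>-.25)&(P[:,1]<0.05); P=P[k]
print(np.percentile(P,[0.5,99.5],axis=0))
for z in np.arange(0.08,0.30,0.02):
    q=P[abs(P[:,2]-z)<0.01]
    if len(q): print(round(z,2),len(q),q.min(0)[:2],q.max(0)[:2])
E
```

```text
time: 10.3
eef_pos: [0.558, -0.1024, 0.2792]
tcp_rot: [0.715, 0.699, 0.0, 0.001]
contact_force: [0.7, -0.4, -1.1]
opening: 0.175
finger_force: 26.4
time: 10.47
eef_pos: [0.5577, -0.102, 0.2774]
tcp_rot: [0.715, 0.699, 0.0, 0.0]
contact_force: [-0.1, 0.1, -1.7]
opening: 0.178
finger_force: 26.4
[ 0.558 -0.102  0.277] [-0.143  0.079 -1.701] [-0.014  0.018  0.007]
1296 146 [ 0.561 -0.104  0.186] [-0.178  0.971 -0.157]
[[ 0.502 -0.133  0.107]
 [ 0.615 -0.089  0.271]]
0.1 32 [ 0.536 -0.112] [ 0.573 -0.1  ]
0.12 325 [ 0.511 -0.134] [ 0.589 -0.097]
0.14 216 [ 0.5   -0.133] [ 0.611 -0.095]
0.16 153 [ 0.5   -0.132] [ 0.616 -0.094]
0.18 168 [ 0.502 -0.131] [ 0.616 -0.094]
0.2 168 [ 0.51  -0.132] [ 0.609 -0.093]
0.22 139 [ 0.531 -0.121] [ 0.595 -0.089]
0.24 39 [ 0.559 -0.101] [ 0.566 -0.089]
0.26 39 [ 0.56 -0.1 ] [ 0.567 -0.089]
0.28 9 [ 0.559 -0.093] [ 0.565 -0.089]
```

The dipper now sits upright in the pinch at about 86°. The handle has slid about 13 mm up, so the pinch is 131 mm from the axis, and the rim's lowest point is at z 0.105. I move over the platform and set the rim down.

```bash
python3 -m inch '[[1,-0.012,0.002,0,0],[1,-0.026,0.004,0.005,0],[1,-0.036,0.005,0.02,0],[1,-0.036,0.005,0.033,0],[1,-0.036,0.005,0.038,0]]' 20
python3 -m inch '[[1,0,0,0.003,0],[1,0,0,0.006,0],[1,0,0,0.008,0],[1,0,0,0.008,0]]'
```

```text
time: 10.93
eef_pos: [0.5603, -0.1387, 0.2352]
tcp_rot: [0.716, 0.698, -0.001, -0.003]
contact_force: [-1.1, 0.2, -1.2]
opening: 0.177
finger_force: 26.4
time: 11.27
eef_pos: [0.5619, -0.138, 0.2332]
tcp_rot: [0.715, 0.7, -0.0, 0.0]
contact_force: [-3.3, 0.5, 4.0]
opening: 0.177
finger_force: 28.0
```

```bash
python3 -m inch '[[1,-0.013,0,0.001,0],[1,-0.027,0,0.003,0],[1,-0.043,0,0.006,0],[1,-0.06,0,0.011,0],[1,-0.075,0,0.016,0]]' 20
python3 - <<'E'
from h import *
np.set_printoptions(precision=3,suppress=True)
s=ctrl.get_state();print(s["eef_pos"],s["contact_force"],s["wrist_torque"])
c=ctrl.read_camera("scene"); P,B,m,n=redfit(c); print(len(P),len(B),m,n)
cv2.imwrite("pics/c_scene.png",cv2.resize(c["pixels"][100:300,120:420,::-1],None,fx=2.5,fy=2.5))
for z in np.arange(0.06,0.30,0.02):
    q=P[abs(P[:,2]-z)<0.01]
    if len(q): print(round(z,2),len(q),q.min(0)[:2],q.max(0)[:2])
E
```

```text
time: 11.68
eef_pos: [0.561, -0.216, 0.2167]
tcp_rot: [0.715, 0.699, 0.0, 0.002]
contact_force: [-0.2, -0.3, 6.3]
opening: 0.179
finger_force: 26.0
[ 0.561 -0.216  0.217] [-0.238 -0.251  6.256] [0.238 0.358 0.132]
1332 294 [ 0.549 -0.185  0.096] [0.03  0.917 0.398]
0.06 204 [ 0.53  -0.178] [ 0.586 -0.137]
0.08 310 [ 0.509 -0.184] [ 0.594 -0.141]
0.1 290 [ 0.503 -0.193] [ 0.617 -0.146]
0.12 247 [ 0.503 -0.2  ] [ 0.62 -0.15]
0.14 102 [ 0.508 -0.198] [ 0.617 -0.159]
0.16 69 [ 0.56 -0.19] [ 0.608 -0.166]
0.18 37 [ 0.56  -0.189] [ 0.575 -0.174]
0.2 36 [ 0.56  -0.197] [ 0.569 -0.181]
0.22 28 [ 0.558 -0.202] [ 0.571 -0.19 ]
```

View pics/c_scene.png

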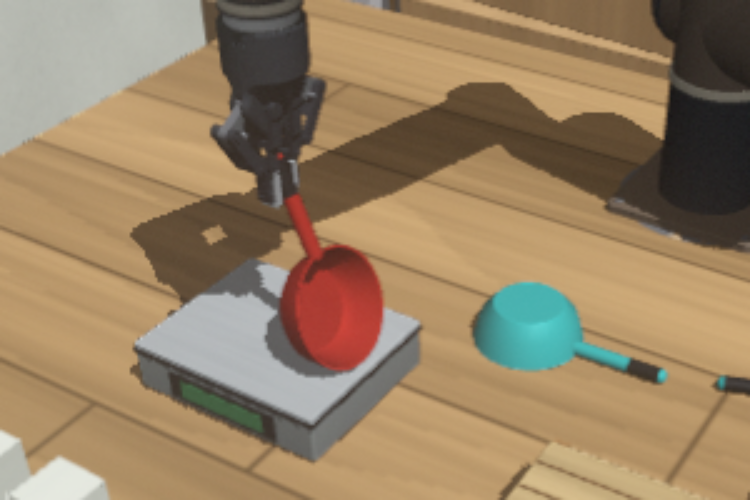

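The crop shows the bowl standing on its rim on the platform, bowl (332,305), handle leaning back towards (283,180), at about 113°. It rolls as planned. I lay it over around the base edge.

```bash
python3 -m inch '[[1,-0.014,0,0.006,0],[1,-0.026,0,0.011,0],[1,-0.040,0,0.016,0],[1,-0.054,0,0.023,0],[1,-0.067,0,0.030,0]]' 20
python3 -m inch '[[1,-0.0115,0,0.009,0],[1,-0.0236,0,0.018,0],[1,-0.034,0,0.029,0],[1,-0.044,0,0.040,0],[1,-0.0525,0,0.0525,0]]'
python3 - <<'E'
from h import *
np.set_printoptions(precision=3,suppress=True)
s=ctrl.get_state();print(s["eef_pos"],s["contact_force"],s["wrist_torque"])
c=ctrl.read_camera("top"); P,B,m,n=redfit(c); print(len(P),len(B),m,n,P.min(0),P.max(0))
E
```

```text
time: 12.15
eef_pos: [0.5584, -0.2816, 0.1837]
tcp_rot: [0.715, 0.699, 0.0, -0.0]
contact_force: [-0.7, 1.0, -0.6]
opening: 0.179
finger_force: 23.2
time: 12.57
eef_pos: [0.5576, -0.3338, 0.1317]
tcp_rot: [0.715, 0.699, -0.0, 0.0]
contact_force: [0.6, 0.1, 0.8]
opening: 0.179
finger_force: 25.7
[ 0.558 -0.334  0.132] [0.607 0.119 0.786] [0.12  0.035 0.043]
2240 774 [ 0.561 -0.214  0.082] [-0.017  0.386  0.922] [ 0.409 -0.293  0.064] [ 0.61  -0.029  1.165]
```

```bash
python3 -m inch '[[1,-0.008,0,0.012,0],[1,-0.0145,0,0.025,0],[1,-0.019,0,0.038,0],[1,-0.022,0,0.047,0],[1,-0.0235,0,0.053,0]]' 20
python3 -m inch '[[1,0,0,0,0],[1,0,0,0,0]]'
python3 - <<'E'
from h import *
np.set_printoptions(precision=3,suppress=True)
s=ctrl.get_state();print(s["eef_pos"],s["contact_force"],s["wrist_torque"])
c=ctrl.read_camera("top"); P,B,m,n=redfit(c); print(len(P),len(B),m,n)
k=(P[:,2]>0.055)&(P[:,2]<.2)&(P[:,1]>-.30); P=P[k]; rim=P[P[:,2]>.098]; print(P.min(0),P.max(0),"rim",cv2.minEnclosingCircle(rim[:,:2].astype(np.float32)))
E
```

```text
time: 13.03
eef_pos: [0.5565, -0.3562, 0.0778]
tcp_rot: [0.715, 0.699, -0.0, -0.001]
contact_force: [0.0, -1.0, 0.7]
opening: 0.179
finger_force: 24.3
time: 13.2
eef_pos: [0.5567, -0.3554, 0.079]
tcp_rot: [0.715, 0.699, 0.0, -0.001]
contact_force: [-0.5, 0.5, -0.3]
opening: 0.179
finger_force: 24.3
[ 0.557 -0.355  0.079] [-0.485  0.483 -0.287] [0.155 0.054 0.064]
2047 680 [ 0.559 -0.221  0.071] [0.002 0.087 0.996]
[ 0.505 -0.3    0.064] [ 0.611 -0.181  0.117] rim ((0.5502707958221436, -0.2393513023853302), 0.06095929443836212)
```

```bash
python3 -m inch '[[1,0,0,0.003,0],[1,-0.0005,0,0.006,0],[1,-0.0005,0,0.009,0],[1,-0.0005,0,0.011,0],[1,-0.0005,0,0.011,0]]' 20
python3 - <<'E'
from h import *
np.set_printoptions(precision=3,suppress=True)
s=ctrl.get_state();print(s["eef_pos"],s["contact_force"],s["wrist_torque"])
c=ctrl.read_camera("top"); P,B,m,n=redfit(c); print(len(P),len(B),m,n,B.min(0),B.max(0))
save(c,"d_top")
E
```

```text
time: 13.67
eef_pos: [0.557, -0.3566, 0.0685]
tcp_rot: [0.715, 0.699, 0.0, 0.0]
contact_force: [0.9, -0.9, 1.0]
opening: 0.175
finger_force: 24.3
[ 0.557 -0.357  0.068] [ 0.923 -0.934  0.971] [ 0.019 -0.019 -0.048]
1998 624 [ 0.559 -0.222  0.068] [-0.003  0.01   1.   ] [ 0.517 -0.261  0.066] [ 0.603 -0.184  0.07 ]
```

Flat now (interior normal vertical). The bowl centre is near (0.560, -0.222), about 10 mm short of the middle. I slide it over while still holding, then open and rise.

```bash
python3 -m inch '[[1,-0.003,0.001,0,0],[1,-0.007,0.002,0,0],[1,-0.010,0.003,0,0],[1,-0.010,0.003,0,0]]' 20
python3 -m inch '[[0.75,0,0,0,0],[0.7,0,0,0,0],[0.6,0,0,0,0],[0.4,0,0,0,0],[0.2,0,0,0,0]]'
python3 -m inch '[[0,0,0,0,0],[0,0,0,0,0],[0,0,0,0,0]]'
python3 - <<'E'
from h import *
np.set_printoptions(precision=3,suppress=True)
s=ctrl.get_state();print(s["eef_pos"],s["opening"])
c=ctrl.read_camera("top"); P,B,m,n=redfit(c); print(len(P),len(B),m,n,B.min(0),B.max(0)); save(c,"e_top")
E
```

```text
time: 14.05
eef_pos: [0.5599, -0.3671, 0.0686]
tcp_rot: [0.715, 0.699, -0.0, -0.0]
contact_force: [-0.7, -0.5, 0.9]
opening: 0.181
finger_force: 24.3
time: 14.47
eef_pos: [0.5598, -0.3666, 0.0688]
tcp_rot: [0.715, 0.699, -0.0, 0.0]
contact_force: [0.0, 0.2, 0.9]
opening: 0.67
finger_force: 0.0
time: 14.72
eef_pos: [0.5598, -0.3666, 0.0688]
tcp_rot: [0.715, 0.699, -0.0, 0.0]
contact_force: [0.4, 0.3, 0.2]
opening: 0.999
finger_force: 0.0
[ 0.56  -0.367  0.069] 0.9992280787725376
2001 661 [ 0.561 -0.232  0.068] [-0.     0.017  1.   ] [ 0.521 -0.274  0.066] [ 0.609 -0.195  0.07 ]
```

Centred at (0.561, -0.232) and released. I rise clear and check everything.

```bash
python3 -m inch '[[0,0,0,-0.015,0],[0,0,0,-0.045,0],[0,0,0,-0.08,0],[0,0,0,-0.115,0],[0,0,0,-0.15,0]]'
python3 -m inch '[[0,-0.03,0,-0.02,0],[0,-0.05,0,-0.03,0],[0,-0.05,0,-0.03,0],[0,-0.05,0,-0.03,0]]'
python3 - <<'E'
from h import *
np.set_printoptions(precision=3,suppress=True)
c=ctrl.read_camera("top"); P,B,m,n=redfit(c); print(m,n); save(c,"f_top")
for q in ("blue_center","mug_center"):
    print(q,[(round(d["score"],2),np.round(d["at"],1)) for d in ctrl.tip_of(q,c)])
c=ctrl.read_camera("scene"); save(c,"f_scene")
E
```

```text
time: 15.18
eef_pos: [0.5597, -0.3664, 0.2216]
tcp_rot: [0.715, 0.699, 0.0, 0.0]
contact_force: [0.0, -0.1, 0.3]
opening: 1.001
finger_force: 0.0
time: 15.52
eef_pos: [0.5587, -0.4176, 0.2508]
tcp_rot: [0.715, 0.699, 0.0, 0.001]
contact_force: [-0.5, 0.4, -1.1]
opening: 1.001
finger_force: 0.0
[ 0.561 -0.233  0.068] [0.021 0.035 0.999]
blue_center [(0.94, array([175.8, 187.5]))]
mug_center [(0.89, array([281.9, 118.5]))]
```

View pics/f_scene.png

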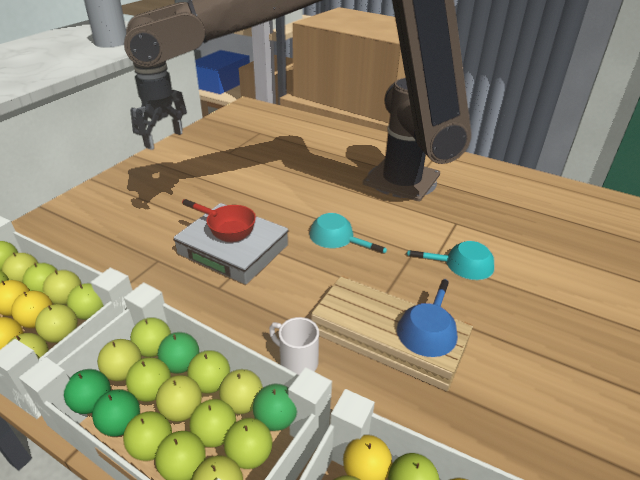

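The view shows the red dipper mouth-up in the middle of the platform at (232,224). The blue dipper (428,330), the mug (298,345) and the teal dippers have not moved, and the gripper is clear at (160,110).

```bash
python3 -c "
from plant import ctrl
print(ctrl.sign_off())"
```

```text
the job is handed in; nothing more can be done
None
```

The red dipper stands mouth-up on the scale's platform, about 2 mm from its centre, released and with the robot clear; the blue dipper and the mug look untouched in the last picture, and I handed the job in after about 16 s of robot time.

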